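# Lay out the PCR hood

## Task

Lay out the hood for the next run, with front and behind as seen from the robot (behind is farther from it). Stand the cooling block midway between the tube rack and the vortex mixer, in line with them, and the stout reagent bottle straight behind the block with a gap of three to four centimetres; put the closed tip box centred in front of the tube rack, again with a gap of three to four centimetres, and the low strip rack centred on top of the tip box. Set block, tip box and strip rack square, their long sides parallel to the tube rack's long side, everything upright, and leave the slim bottle, the open tip box, the round tube stand and the pipette where they are.

Things in the scene. Friction and masses are not known exactly. Their poses are not given: they have to be found in the camera images.
- tube_rack: Target, fixed: rack of small capped tubes, a clear upper plate over a white base, 60 mm (its x) by 110 mm (its y, the long side), 46 mm high to the caps. Origin at the centre of its underside. Its x axis points away from the robot to within 0.1 rad, so its front, the robot's side, is its -x face. It stands to the left or to the right of the vortex mixer.
- vortexer: Target, fixed: vortex mixer, a white rounded housing 95 mm (x) by 110 mm (y) with a round black rubber cup in the middle of its top, 60 mm high in all. Origin at the centre of its underside. It stands in one row with the tube rack, 300 mm from centre to centre, with the same heading.
- cold_block: Bare aluminium cooling block with 12 dark wells in its top, 50 mm (its x) by 70 mm (its y, the long side) by 35 mm high, about 0.3 kg. Loose. Origin at the centre of its underside, z up.
- tip_box: Closed pipette-tip box with a flat lid, 62 mm (its x) by 100 mm (its y, the long side) by 50 mm high, about 0.16 kg; the smaller of the two tip boxes. The lid does not come off. Loose. Origin at the centre of its underside, z up.
- strip_rack: Low white rack for tube strips with three rows of small wells in its top, 45 mm (its x) by 80 mm (its y, the long side) by 22 mm high, about 0.06 kg. Loose. Origin at the centre of its underside, z up.
- reagent_bottle: Squat, stout reagent bottle with a cap, 38 mm in diameter, 75 mm high, about 0.09 kg, upright; the stouter and shorter of the two bottles. Loose. Origin at the centre of its underside, z up.
- slim_bottle: Bystander: slim tall white bottle, 28 mm in diameter, 100 mm high, upright. Not part of the layout. Loose. Origin at the centre of its underside, z up.
- big_tip_box: Bystander: large open tip box with rows of tips standing in it, 84 mm (x) by 120 mm (y) by 62 mm high. Not part of the layout. Loose. Origin at the centre of its underside, z up.
- round_stand: Bystander: small round stand of six capped tubes, 52 mm in diameter, 36 mm high. Not part of the layout. Loose. Origin at the centre of its underside, z up.
- pipette: Bystander: pipette lying flat along its x axis, about 270 mm long, 25 mm high. Not part of the layout. Loose. Origin at the centre of its underside, z up.
Things that resemble listed ones, but are neither listed nor needed, are in the scene too. Leave any red look-alike of the tip_box alone.

How it is judged:
At the end, for the whole second after the job is handed in: Block midway in the row to 14 mm; bottle behind it, centres 65-93 mm apart, 18 mm off its axis at most; tip box in front of the rack, centres 82-110 mm apart, centred to 15 mm; strip rack on its lid to 12 mm; all parallel to 0.2 rad, upright to 0.08 rad, on the surface or lid, at rest (x of tip_box in the frame of tube_rack between -0.11 and -0.082 m and y of tip_box in the frame of tube_rack between -0.015 and 0.015 m and x of strip_rack in the frame of tip_box between -0.012 and 0.012 m and y of strip_rack in the frame of tip_box between -0.012 and 0.012 m and z of strip_rack in the frame of tip_box between 0.046 and 0.054 m and horizontal distance between cold_block and tube_rack below 0.164 m and horizontal distance between cold_block and vortexer below 0.164 m and x of cold_block in the frame of tube_rack between -0.014 and 0.014 m and horizontal distance between reagent_bottle and cold_block between 0.065 and 0.093 m and y of reagent_bottle in the frame of cold_block between -0.018 and 0.018 m and x of reagent_bottle in the frame of tube_rack above 0.05 m and angle between the y axis of each of tip_box, strip_rack, cold_block and the y axis of tube_rack, either way round below 0.2 rad and angle between each of tip_box, strip_rack, cold_block, reagent_bottle's own z axis and vertical below 0.08 rad and linear speed of each of tip_box, strip_rack, cold_block, reagent_bottle below 0.02 m/s and height (world z) of each of tip_box, cold_block, reagent_bottle below 0.006 m); the robot touches nothing.
It fails at once if the slim bottle is pushed aside by more than 25 mm or knocked over (distance of slim_bottle from where it was at the start of the episode above 0.025 m or angle between slim_bottle's own z axis and vertical above 0.6 rad).
It fails at once if the big tip box is pushed aside by more than 25 mm (distance of big_tip_box from where it was at the start of the episode above 0.025 m).
It fails at once if the round stand is pushed aside by more than 25 mm (distance of round_stand from where it was at the start of the episode above 0.025 m).
It fails at once if the pipette is pushed aside by more than 25 mm (distance of pipette from where it was at the start of the episode above 0.025 m).
It also fails if it takes over 120 s, if anything falls off the work surface, if the arm or the gripper's body presses on something with over 40 N, if the wrist force passes 120 N, or if a joint passes its speed limit or range.

## Robot

A 7-joint arm with a two-finger parallel gripper is mounted at the origin on the work surface. World frame = base frame: x ahead of the robot, y to its left, z up, the work surface at z = 0. Lengths are in m, angles in rad, forces in N, time in s.
With the tool pointing down it reaches from about 0.4 to 0.85 m from the base axis. Payload 10.4 kg.
Tool frame: the origin (TCP) lies at the very end of the fingers, on their centre line; the grasp point (between the pads) lies 19 mm behind it; z points along the fingers, y is the line along which they close (so a half turn about z gives the same grasp; the last joint's range is limited). The gripper opens to 85 mm and grips with 20 to 120 N. Pads are 22 mm wide; open, the fingers measure 114 mm over their backs; the gripper's body (76 mm by 85 mm) begins 54 mm behind the grasp point. The pads swing forward as they close: fully open they stand 13 mm farther back than shut.
Start: joints at [1.078, 0.332, -0.065, 1.46, 0.022, 1.35, -0.088], TCP at [0.283, -0.557, 0.204] pointing down, gripper open.
Joint ranges: [-2.6, 2.6], [-0.5, 2.12], [-1.47, 1.34], [0.16, 2.42], [-1.27, 4.41], [0.06, 2.06], [-2.6, 2.6]. Speed limits (rad/s): [2.22, 2.22, 2.79, 2.79, 3.14, 3.14, 3.14].

## Interface

Orientations are given as a unit quaternion [x, y, z, w].
In Python, from workcell import manip, vision, order gives the robot as it stands. The module is installed in compiled form; this text tells all that it offers.
- The arm moves only by the tool move_arm, never from a script. Its argument "motion" is a list of rows, each a list of 3 entries, a list of its own where there are three numbers: the shift along the tool's x, y, z scaled (see below), then the turn, a rotation vector about the tool's x, y, z scaled (see below), then the opening, from -1 (shut) to 1 (fully open). In form: [[[dx, dy, dz], [wx, wy, wz], hand], ...]. A call has 1 to 12 rows; each row shifts and turns the commanded pose from where the row before left it, along the tool's axes as they then stand; what a row does not reach is not made up. The controller multiplies each number of a shift by 0.75 m and each number of a turn by pi/4 rad. A row lasts 1/10 s, in which the tool goes at most 50 mm and 8.59 degrees, less where a joint would pass 70% of its speed; a pose out of reach is approached as far as the arm can. A call with a number of a shift or a turn outside -1 to 1 is refused whole. A call with a gripper value outside its range is refused whole. The fingers move at their own pace and stop on an object; "newtons" is the grip in N (left out, the last holds). Time passes only in rows, so rows that do not move let the fingers close. It gives the time, the measured TCP pose, the force, the opening and the grip force at its end, in the units of the state.
- manip.get_obs(): the state, without advancing time (a new reading comes with each control period).
- vision.camera(name): name is "scene" or "top" or "wrist"; returns a dict with "pixels" (400x640x3 uint8, red, green, blue), "fx", "fy", "cx", "cy" (pixels), "R" (3x3) and "t" (3): a world point X has camera coordinates R X + t. Camera axes: x right, y down, z forward; pixel columns grow to the right and rows downward; lengths in m; the calibration is good to about 2 mm. A picture is of the moment at which its call begins. There is no depth.
- order.hand_in(): hands the job in; it is judged then, once.
The state is a dict: "clock": time; "joint_pos": joint angles; "joint_velocities": joint speeds; "tau": joint torques, N m; "position": TCP position; "ee_rot": TCP orientation; "ft_force": force on the tool from outside, world axes, zero at the start; "torque": the same for the moment, N m; "grip_width": opening from 0.0 (shut) to 1.0 (fully open); "grasp_force": force on a finger pad.
Only numpy, scipy, OpenCV 4.12 (cv2) and the standard library are available. Lean on these libraries where they do the work, as an engineer would, in place of code of your own. Each camera call takes 0.05 s, during which the arm holds its last target. There are 200 camera calls.

## Working session

There is one attempt and no reset: what is moved stays moved. The work goes in short steps, Python scripts to look and compute and a tool call to move; the robot and the scene stay as the last step left them, time stands still between calls to the robot, and variables do not carry over. Pictures are saved under pics/ and viewed, at most 14 in all, crops included, and the job is handed in when it is done.

Besides the shell and the picture viewer there is one more tool, called after "Emit:" in YAML: its name, and indented under it one key for each argument. move_arm: Moves the arm, as the interface text tells. Its arguments: {"type":"object","properties":{"motion":{"type":"array"},"newtons":{"type":"number"}},"required":["motion"]}

```bash
mkdir -p pics; cat > h.py <<'E'
import numpy as np, cv2
from workcell import manip, vision, order
from scipy.spatial.transform import Rotation as Rn
def snap(name,fn):
    c=vision.camera(name); cv2.imwrite('pics/'+fn,cv2.cvtColor(c['pixels'],cv2.COLOR_RGB2BGR)); np.save('pics/'+fn[:-4]+'.npy',c,allow_pickle=True); return c
def load(n): return np.load('pics/'+n+'.npy',allow_pickle=True).item()
def ray(c,u,v,z):
    R=np.array(c['R']);t=np.array(c['t']);o=-R.T@t
    d=R.T@np.array([(u-c['cx'])/c['fx'],(v-c['cy'])/c['fy'],1]); return (o+d*(z-o[2])/d[2])[:2]
E
python3 - <<'E'
from h import *
for n in('top','scene'):
    c=snap(n,n+'0.png'); print(n,c['fx'],c['cx'],c['cy'],(-np.array(c['R']).T@np.array(c['t'])).round(3)); print(np.array(c['R']).round(3))
    big=cv2.resize(cv2.imread(f'pics/{n}0.png'),(800,500),interpolation=cv2.INTER_CUBIC);cv2.imwrite(f'pics/{n}0b.png',big)
o=manip.get_obs();print(o)
E
```

```text
top 409.5638949024955 313.5552424796482 205.4649872790211 [3.420e-01 1.000e-03 1.685e+00]
[[ 0.023 -1.     0.004]
 [-0.996 -0.023 -0.083]
 [ 0.083 -0.002 -0.997]]
scene 363.5838372821641 319.4577993409524 197.21881980830722 [1.326 0.4   0.758]
[[-0.415  0.91  -0.018]
 [ 0.553  0.236 -0.799]
 [-0.723 -0.342 -0.601]]
{'clock': 0.1, 'joint_pos': array([ 1.07838652,  0.33279841, -0.06468734,  1.46085456,  0.02162301,
        1.34990463, -0.08848138]), 'joint_velocities': array([ 0.00076137, -0.00299901, -0.00083224, -0.00288762, -0.00030923,
       -0.00249809, -0.00014649]), 'tau': array([ 1.83835633e-03, -6.26745701e+01,  4.94346872e-02, -3.92433035e+01,
        1.62489427e-02,  7.01565034e-03,  2.40394644e-05]), 'position': array([ 0.28276158, -0.55696286,  0.20280323]), 'ee_rot': array([ 9.72532692e-01,  2.32765464e-01, -1.88322154e-04, -6.05874861e-04]), 'ft_force': array([-0.16418624,  0.13575437,  0.72578291]), 'torque': array([ 0.0114414 , -0.08298795, -0.00123673]), 'grasp_force': 0.0, 'grip_width': 1.0005509501647902}
```

View pics/top0b.png

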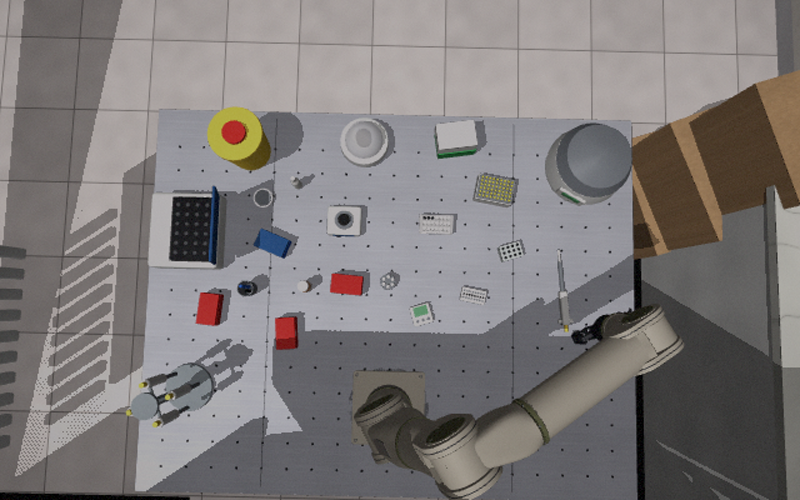

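View pics/scene0b.png

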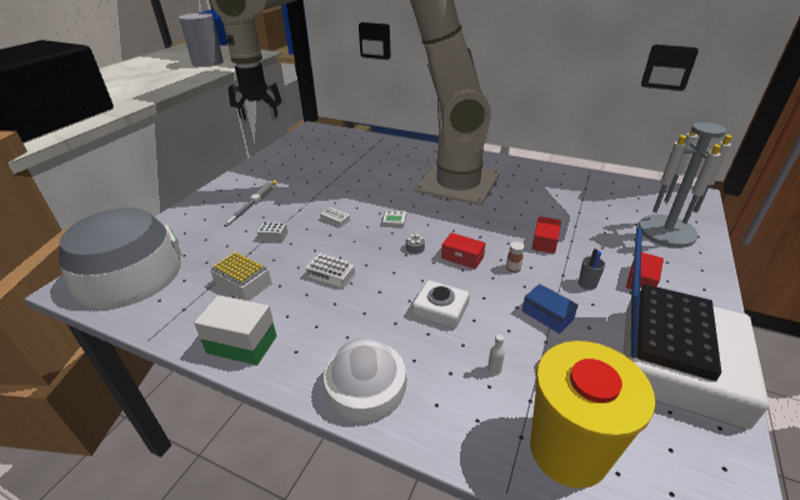

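Top view (800 px scale): tube rack (436,224), right of the vortexer (345,221). Blue closed tip box is at (272,243), brown reagent bottle at (303,286), cold block at (511,250) and strip rack at (474,295). Bystanders: slim bottle (296,183), big tip box (495,189), round stand (388,281) and pipette (563,290).

```bash
python3 - <<'E'
from h import *
im=cv2.imread('pics/top0.png'); 
cr=im[130:265,195:435]; cv2.imwrite('pics/c0.png',cv2.resize(cr,None,fx=3.33,fy=3.33,interpolation=cv2.INTER_CUBIC))
c=load('top0')
def p(n,u,v,z): print(n,ray(c,u*.8,v*.8,z).round(3))
for n,u,v,z in[('rack',436,224,.046),('vortex',344,220,.055),('tip',272,243,.05),('bottle',303,286,.075),('block',511,250,.035),('strip',474,295,.022),('slim',296,181,.09),('stand',388,281,.036),('big',495,189,.06),('pip',563,290,.012),('red',347,284,.05)]: p(n,u,v,z)
E
```

```text
rack [ 0.589 -0.142]
vortex [0.593 0.155]
tip [0.514 0.384]
bottle [0.378 0.275]
block [ 0.511 -0.387]
strip [ 0.363 -0.271]
slim [0.709 0.307]
stand [0.401 0.009]
big [ 0.705 -0.329]
pip [ 0.386 -0.563]
red [0.388 0.139]
```

View pics/c0.png

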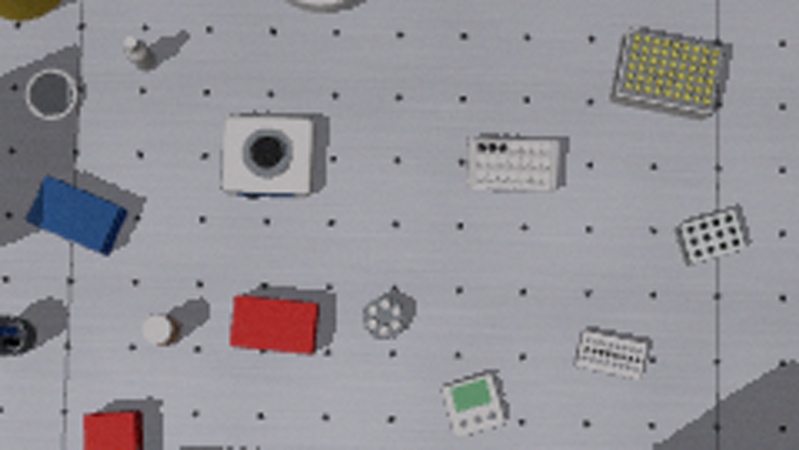

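The crop (3.33× from offset 195,130) confirms these. Tube rack spans (470,137)–(565,190), vortexer (222,115)–(314,193), blue tip box is centred at (77,215), block at (713,235), strip at (612,352) and bottle cap at (158,328). I'll move over the middle and look with the wrist camera.

Emit:
move_arm:
  motion:
    - [[0,0,-0.025],[0,0,-0.175],1]
    - [[0,0,-0.025],[0,0,-0.175],1]
    - [[0,0,-0.025],[0,0,-0.175],1]
    - [[0,0,-0.025],[0,0,-0.175],1]
    - [[0,0,-0.025],[0,0,-0.175],1]
    - [[0,0,-0.025],[0,0,-0.175],1]
    - [[0,0,-0.025],[0,0,-0.175],1]
    - [[0,0,-0.025],[0,0,-0.175],1]
    - [[0,0,0],[0,0,0],1]

```text
clock: 1.0
position: [0.2833, -0.5578, 0.3558]
ee_rot: [0.706, 0.708, -0.0, 0.002]
ft_force: [-0.6, -0.1, 1.2]
grip_width: 0.999
grasp_force: 0.0
```

Emit:
move_arm:
  motion:
    - [[0.056,0.029,0],[0,0,0],1]
    - [[0.056,0.029,0],[0,0,0],1]
    - [[0.056,0.029,0],[0,0,0],1]
    - [[0.056,0.029,0],[0,0,0],1]
    - [[0.056,0.029,0],[0,0,0],1]
    - [[0.056,0.029,0],[0,0,0],1]
    - [[0.056,0.029,0],[0,0,0],1]
    - [[0.056,0.029,0],[0,0,0],1]
    - [[0.056,0.029,0],[0,0,0],1]
    - [[0.056,0.029,0],[0,0,0],1]
    - [[0,0,0],[0,0,0],1]
    - [[0,0,0],[0,0,0],1]

```text
clock: 2.2
position: [0.5011, -0.1366, 0.3525]
ee_rot: [0.708, 0.707, -0.0, -0.001]
ft_force: [-0.3, -0.9, -0.1]
grip_width: 1.0
grasp_force: 0.0
```

```bash
python3 - <<'E'
from h import *
c=snap('wrist','w1.png');o=manip.get_obs()
print(o['joint_pos'].round(2),o['position'].round(3),o['ee_rot'].round(3)); print(c['fx'],c['cx'],c['cy'],(-np.array(c['R']).T@np.array(c['t'])).round(3)); print(np.array(c['R']).round(3))
E
```

```text
[ 0.69  0.1  -0.56  1.45  0.05  1.61  0.14] [ 0.501 -0.138  0.353] [ 0.708  0.706 -0.    -0.   ]
335.02074344075226 318.625534544886 197.99422966268884 [ 0.5   -0.058  0.522]
[[ 1.    -0.001 -0.001]
 [-0.001 -0.952  0.306]
 [-0.001 -0.306 -0.952]]
```

View pics/w1.png

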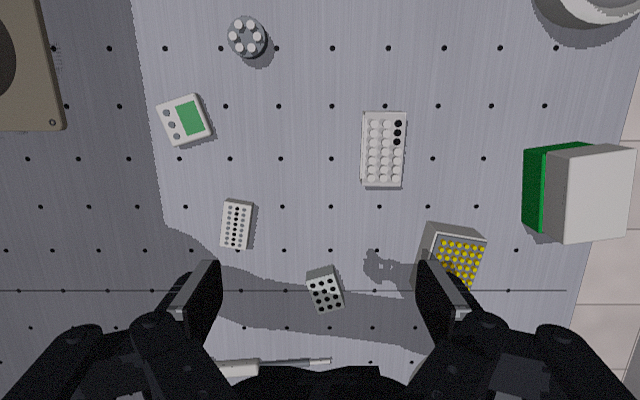

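The wrist view shows the tube rack (361–407, 111–189), strip rack (238,224), block (325,288), round stand (247,36) and big tip box (455,262). I'll measure these.

```bash
cat >> h.py <<'E'
def rect(c,roi,z,mask):
    """mask(bgr-> bool); biggest blob in roi (u0,v0,u1,v1) -> world minAreaRect on plane z"""
    u0,v0,u1,v1=roi; im=np.array(c['pixels'])[v0:v1,u0:u1].astype(int)
    m=mask(im).astype(np.uint8); m=cv2.morphologyEx(m,cv2.MORPH_CLOSE,np.ones((7,7),np.uint8)); m=cv2.morphologyEx(m,cv2.MORPH_OPEN,np.ones((3,3),np.uint8))
    cs,_=cv2.findContours(m,cv2.RETR_EXTERNAL,cv2.CHAIN_APPROX_NONE); k=max(cs,key=cv2.contourArea)
    P=np.array([ray(c,a+u0,b+v0,z) for a,b in k[:,0]])
    r=cv2.minAreaRect((P*1000).astype(np.float32)); b=cv2.boxPoints(r)
    e=[b[1]-b[0],b[2]-b[1]]; e=max(e,key=np.linalg.norm)
    yaw=(np.arctan2(e[1],e[0])-np.pi/2+np.pi/2)%np.pi-np.pi/2
    px=cv2.minAreaRect(k)
    print('ctr',np.round(r[0],1),'size',np.round(r[1],1),'long-axis yaw from +y %.3f'%yaw,'px',np.round(px[0],1)+np.array([u0,v0]))
    return r
def white(t): return lambda im: (im[...,2]-im[...,0]<8)&(im.min(-1)>t)
E
python3 - <<'E'
from h import *
c=load('w1');im=c['pixels']
for n,(u,v) in dict(bg=(340,150),rackedge=(366,150),rack=(386,185),strip=(226,225),stripfront=(240,245),block=(312,280),blkshadow=(330,330),bg2=(290,250)).items(): print(n,im[v,u])
for t in (140,170,190):
    print(t)
    for n,roi,z in (('rack',(345,95,425,205),.046),('rack',(345,95,425,205),.03),('strip',(205,185,270,260),.022),('block',(295,255,355,320),.035)):
        print(n,end=' ')
        try: rect(c,roi,z,white(t))
        except Exception as e: print(e)
big=cv2.resize(cv2.imread('pics/w1.png')[95:320,200:430],None,fx=2.6,fy=2.6,interpolation=cv2.INTER_CUBIC);cv2.imwrite('pics/w1c.png',big)
E
```

```text
bg [144 144 153]
rackedge [169 165 168]
rack [169 169 170]
strip [189 184 187]
stripfront [ 88  92 101]
block [179 185 184]
blkshadow [106 104 111]
bg2 [141 140 152]
140
rack ctr [ 596.5 -143. ] size [118.6 159.3] long-axis yaw from +y 0.023 px [384.5 149.5]
rack ctr [ 599.7 -145.9] size [122.6 164.7] long-axis yaw from +y 0.023 px [384.5 149.5]
strip ctr [ 366.8 -261.7] size [132.  105.3] long-axis yaw from +y -0.046 px [237. 222.]
block ctr [ 509.2 -347.6] size [71.  98.5] long-axis yaw from +y 1.570 px [324.5 274. ]
170
rack ctr [ 589.2 -139.3] size [102.1  59.1] long-axis yaw from +y -0.011 px [382.2 148.3]
rack ctr [ 592.2 -142. ] size [105.5  61. ] long-axis yaw from +y -0.011 px [382.2 148.3]
strip ctr [ 363.6 -266.7] size [76.9 42.5] long-axis yaw from +y -0.187 px [234.4 225.3]
block ctr [ 505.8 -364.9] size [32.4 48.6] long-axis yaw from +y 1.571 px [322.5 283.5]
190
rack max() iterable argument is empty
rack max() iterable argument is empty
strip max() iterable argument is empty
block max() iterable argument is empty
```

View pics/w1c.png

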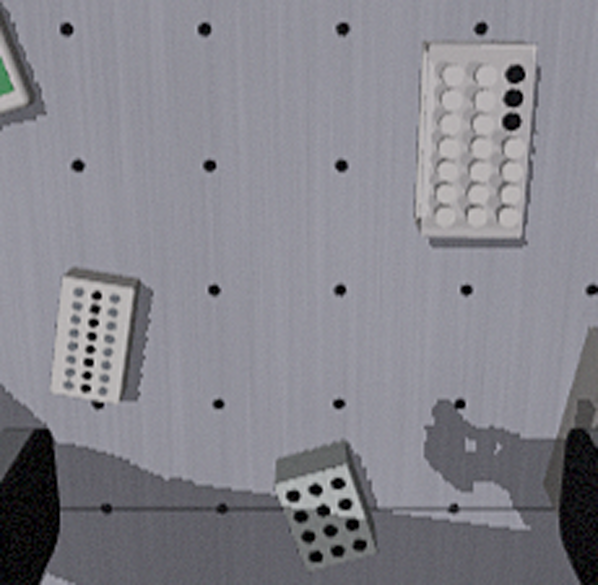

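The crop shows the rack's plate corners at (428,43), (537,45), (523,237), (421,235); strip and block are clear. On to the tip box.

Emit:
move_arm:
  motion:
    - [[0.065,0.001,0.003],[0,0,0],1]
    - [[0.065,0.001,0.003],[0,0,0],1]
    - [[0.065,0.001,0.003],[0,0,0],1]
    - [[0.065,0.001,0.003],[0,0,0],1]
    - [[0.065,0.001,0.003],[0,0,0],1]
    - [[0.065,0.001,0.003],[0,0,0],1]
    - [[0.065,0.001,0.003],[0,0,0],1]
    - [[0.065,0.001,0.003],[0,0,0],1]
    - [[0.065,0.001,0.003],[0,0,0],1]
    - [[0.065,0.001,0.003],[0,0,0],1]
    - [[0.065,0.001,0.003],[0,0,0],1]
    - [[0,0,0],[0,0,0],1]

```text
clock: 3.45
position: [0.5071, 0.404, 0.3254]
ee_rot: [0.705, 0.709, -0.002, -0.002]
ft_force: [-0.5, 0.3, 0.5]
grip_width: 1.002
grasp_force: 0.0
```

```bash
python3 - <<'E'
from h import *
c0=load('w1')
print('rack caps',[ray(c0,200+u/2.6,95+v/2.6,.046).round(4) for u,v in((453,73),(515,74),(446,217),(508,216),(480.5,145))])
print('rack plate .036',[ray(c0,200+u/2.6,95+v/2.6,.036).round(4) for u,v in((428,43),(537,45),(523,237),(421,235))])
print('strip top',[ray(c0,200+u/2.6,95+v/2.6,.022).round(4) for u,v in((68,276),(136,284),(124,402),(52,391))])
print('block top',[ray(c0,200+u/2.6,95+v/2.6,.035).round(4) for u,v in((277,485),(349,463),(376,553),(311,571))])
c=snap('wrist','w2.png');o=manip.get_obs()
print(o['joint_pos'].round(2),o['position'].round(3),o['ee_rot'].round(3))
E
```

```text
rack caps [array([ 0.5769, -0.1022]), array([ 0.6102, -0.1027]), array([ 0.577 , -0.1817]), array([ 0.6119, -0.1811]), array([ 0.594 , -0.1409])]
rack plate .036 [array([ 0.5642, -0.0871]), array([ 0.6233, -0.0882]), array([ 0.6238, -0.1963]), array([ 0.5646, -0.195 ])]
strip top [array([ 0.3538, -0.2246]), array([ 0.3947, -0.2297]), array([ 0.3822, -0.3089]), array([ 0.3371, -0.3012])]
block top [array([ 0.4792, -0.3611]), array([ 0.5249, -0.3452]), array([ 0.5436, -0.4121]), array([ 0.5009, -0.4261])]
[-0.18  0.48 -0.87  1.13  0.36  1.68 -0.95] [0.509 0.401 0.326] [ 0.707  0.708 -0.002 -0.001]
```

View pics/w2.png

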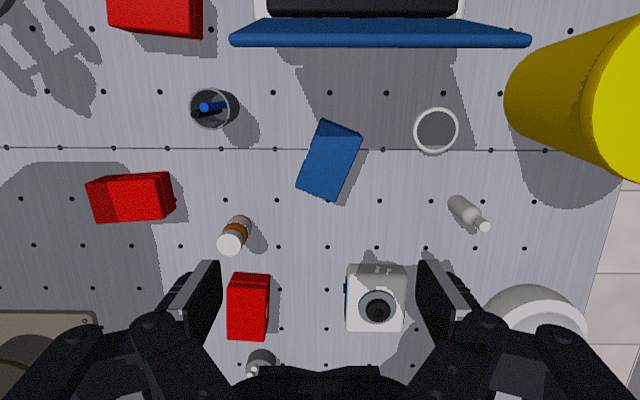

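The blue tip box lid is at about (330,165), the reagent bottle cap at (231,241), the vortexer cup at (377,307) and the slim bottle at (470,212).

```bash
python3 - <<'E'
from h import *
c=load('w2')
im=c['pixels'].astype(int)
for u,v in((330,170),(325,125),(340,133),(303,185),(355,150)): print((u,v),im[v,u])
bl=lambda t:(lambda im:(im[...,2]-im[...,0]>40)&(im[...,2]>t))
for t in(90,110,125,140):
    try: rect(c,(280,105,385,215),.05,bl(t))
    except Exception as e: print(e)
print('vortex cup',ray(c,377,307,.06),'bottle cap',ray(c,229,243,.075),'slim',ray(c,484,226,.1))
big=cv2.resize(cv2.imread('pics/w2.png')[105:265,205:385],None,fx=3.5,fy=3.5,interpolation=cv2.INTER_CUBIC);cv2.imwrite('pics/w2c.png',big)
E
```

```text
(330, 170) [ 39  78 132]
(325, 125) [17 48 91]
(340, 133) [23 55 92]
(303, 185) [ 36  81 130]
(355, 150) [ 32  81 136]
ctr [516.1 389.3] size [97.4 61.8] long-axis yaw from +y -0.376 px [328.  161.8]
ctr [515.7 389.2] size [96.8 61.2] long-axis yaw from +y -0.376 px [327.7 161.9]
ctr [515.3 389.2] size [94.6 60.7] long-axis yaw from +y -0.384 px [327.1 161.5]
ctr [502.1 423.4] size [2.6 2.6] long-axis yaw from +y -1.565 px [317. 137.]
vortex cup [0.59457944 0.16832813] bottle cap [0.38154701 0.28084426] slim [0.71510172 0.31909792]
```

View pics/w2c.png

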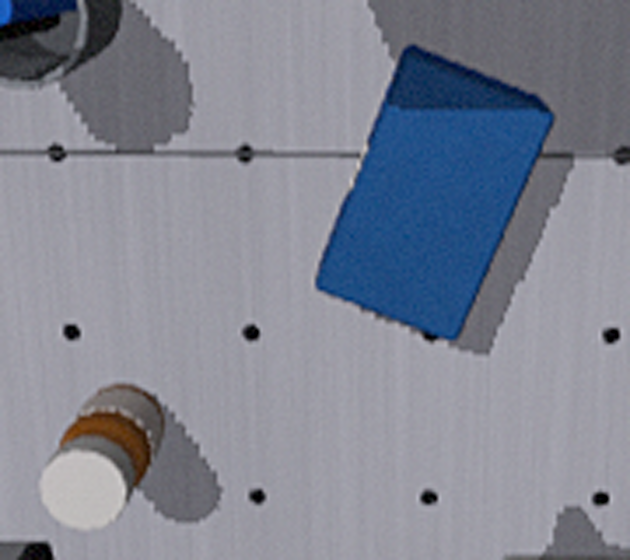

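Emit:
move_arm:
  motion:
    - [[-0.007,0.005,0],[0,0,0],1]
    - [[-0.007,0.005,0],[0,0,0],1]
    - [[0,0,0.052],[0,0,0.16],1]
    - [[0,0,0.052],[0,0,0.16],1]
    - [[0,0,0.052],[0,0,0.16],1]
    - [[0,0,0.052],[0,0,0],1]
    - [[0,0,0.05],[0,0,0],1]
    - [[0,0,0],[0,0,0],1]
    - [[0,0,0],[0,0,0],1]

```text
clock: 4.4
position: [0.519, 0.3864, 0.1365]
ee_rot: [0.828, 0.56, 0.0, 0.0]
ft_force: [0.6, -0.4, 1.8]
grip_width: 1.001
grasp_force: 0.0
```

```bash
python3 - <<'E'
from h import *
o=manip.get_obs();c=snap('wrist','w3.png')
print(o['joint_pos'].round(2),o['position'].round(4),o['ee_rot'].round(3))
E
```

```text
[-0.15  0.54 -0.78  1.45  0.38  1.31 -1.34] [0.519  0.3864 0.1365] [0.828 0.56  0.    0.   ]
```

View pics/w3.png

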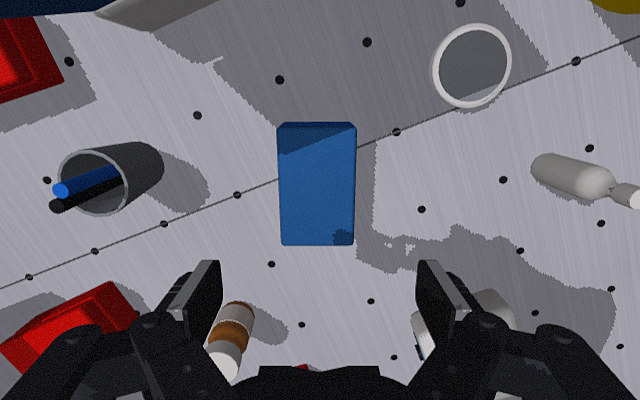

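Lid corners at about (277,127), (356,127), (353,245), (281,245), square to the gripper.

```bash
python3 - <<'E'
from h import *
c=load('w3'); P=np.array([ray(c,u,v,.05) for u,v in((277,127),(356,127),(353,245),(281,245))]);print(P.round(4),P.mean(0).round(4))
o=manip.get_obs();R=Rn.from_quat(o['ee_rot']).as_matrix();d=np.r_[P.mean(0),.014]-o['position'];print('tool d',(R.T@d).round(4),(R.T@d/.75).round(4)); e=P[0]-P[3]; print(np.arctan2(-e[0],e[1]),R[:,0])
E
```

```text
[[0.5082 0.446 ]
 [0.5633 0.4239]
 [0.5277 0.3329]
 [0.4715 0.3555]] [0.5177 0.3896]
tool d [ 0.0011 -0.0024  0.1237] [ 0.0015 -0.0032  0.165 ]
-0.3847432186515853 [0.37158372 0.92839714 0.00207231]
```

Emit:
move_arm:
  motion:
    - [[0.002,-0.003,0.04],[0,0,0],1]
    - [[0,0,0.04],[0,0,0],1]
    - [[0,0,0.04],[0,0,0],1]
    - [[0,0,0.04],[0,0,0],1]
    - [[0,0,0.004],[0,0,0],1]
    - [[0,0,0],[0,0,0],-1]
    - [[0,0,0],[0,0,0],-1]
    - [[0,0,0],[0,0,0],-1]
    - [[0,0,0],[0,0,0],-1]
    - [[0,0,0],[0,0,0],-1]
    - [[0,0,0],[0,0,0],-1]
  newtons: 40

```text
clock: 5.55
position: [0.5177, 0.3914, 0.0159]
ee_rot: [0.828, 0.561, 0.002, 0.0]
ft_force: [-0.6, -2.5, 7.1]
grip_width: 0.694
grasp_force: 41.2
```

Emit:
move_arm:
  motion:
    - [[0,0,-0.048],[0,0,0],-1]
    - [[0,0,-0.048],[0,0,0],-1]
    - [[0,0,-0.048],[0,0,-0.16],-1]
    - [[0,0,-0.048],[0,0,-0.16],-1]
    - [[0,0,0],[0,0,-0.16],-1]
    - [[0,0,0],[0,0,0],-1]

```text
clock: 6.15
position: [0.5168, 0.391, 0.1592]
ee_rot: [0.707, 0.707, 0.002, 0.0]
ft_force: [-0.3, 0.3, -2.9]
grip_width: 0.691
grasp_force: 43.3
```

Emit:
move_arm:
  motion:
    - [[-0.064,-0.0025,0],[0,0,0],-1]
    - [[-0.064,-0.0025,0],[0,0,0],-1]
    - [[-0.064,-0.0025,0],[0,0,0],-1]
    - [[-0.064,-0.0025,0],[0,0,0],-1]
    - [[-0.064,-0.0025,0],[0,0,0],-1]
    - [[-0.064,-0.0025,0],[0,0,0],-1]
    - [[-0.064,-0.0025,0],[0,0,0],-1]
    - [[-0.064,-0.0025,0],[0,0,0],-1]
    - [[-0.064,-0.0025,0],[0,0,0],-1]
    - [[-0.064,-0.0025,0],[0,0,0],-1]
    - [[-0.064,-0.0025,0],[0,0,0],-1]
    - [[0,0,0],[0,0,0],-1]

```text
clock: 7.35
position: [0.4931, -0.1454, 0.156]
ee_rot: [0.713, 0.702, -0.001, 0.0]
ft_force: [-0.4, 0.2, -2.8]
grip_width: 0.69
grasp_force: 43.6
```

```bash
cat >> h.py <<'E'
def go(x,y,z,yaw=None):
    o=manip.get_obs();R=Rn.from_quat(o['ee_rot']).as_matrix();p=o['position'];y0=np.arctan2(R[1,0],R[0,0])
    print('pos',p.round(4),'toolx yaw-90deg %.4f'%(y0-np.pi/2),'tilt',R[:2,2].round(4),'q',o['joint_pos'].round(2),'grip',o['grip_width'].round(3),o['grasp_force'])
    print('tool shift units',((R.T@(np.array([x,y,z])-p))/.75).round(4),'tilt rotvec fix units',(Rn.from_matrix(R.T@Rn.from_euler('ZX',[np.pi/2+(yaw or 0),np.pi]).as_matrix()).as_rotvec()/(np.pi/4)).round(4))
E
python3 - <<'E'
from h import *
go(.498,-.139,.016,-.006)
E
```

```text
Traceback (most recent call last):
  File "h.py", line 25, in go
    print('pos',p.round(4),'toolx yaw-90deg %.4f'%(y0-np.pi/2),'tilt',R[:2,2].round(4),'q',o['joint_pos'].round(2),'grip',o['grip_width'].round(3),o['grasp_force'])
                                                                                                                          ^^^^^^^^^^^^^^^^^^^^^
AttributeError: 'float' object has no attribute 'round'
```

Emit:
move_arm:
  motion:
    - [[0,0,0],[0,0,0],-1]
    - [[0,0,0],[0,0,0],-1]

```text
clock: 7.55
position: [0.4947, -0.1362, 0.1564]
ee_rot: [0.708, 0.706, 0.0, -0.0]
ft_force: [-0.7, -0.1, -1.2]
grip_width: 0.688
grasp_force: 43.7
```

```bash
sed -i "s/o\['grip_width'\].round(3)/o['grip_width']/" h.py; python3 - <<'E'
from h import *
go(.498,-.139,.016,-.006)
E
```

```text
pos [ 0.4947 -0.1362  0.1564] toolx yaw-90deg -0.0018 tilt [0.0002 0.0004] q [ 0.84  0.19 -0.72  1.79  0.13  1.22  0.08] grip 0.6884635652197763 43.66424381732941
tool shift units [-0.0037  0.0043  0.1873] tilt rotvec fix units [ 0.0003 -0.0005  0.0054]
```

Emit:
move_arm:
  motion:
    - [[-0.004,0.004,0.04],[0,0,0],-1]
    - [[0,0,0.05],[0,0,0],-1]
    - [[0,0,0.05],[0,0,0],-1]
    - [[0,0,0.03],[0,0,0],-1]
    - [[0,0,0.01],[0,0,0],-1]
    - [[0,0,0.005],[0,0,0],-1]
    - [[0,0,0],[0,0,0],-1]
    - [[0,0,0],[0,0,0],-1]

```text
clock: 8.35
position: [0.4987, -0.1406, 0.0189]
ee_rot: [0.708, 0.707, 0.0, 0.001]
ft_force: [-0.6, -0.4, -1.1]
grip_width: 0.693
grasp_force: 43.9
```

Emit:
move_arm:
  motion:
    - [[0,0,0.003],[0,0,0],-1]
    - [[0,0,0.001],[0,0,0],-1]
    - [[0,0,0],[0,0,0],-1]

```text
clock: 8.65
position: [0.4986, -0.1409, 0.0159]
ee_rot: [0.708, 0.707, 0.0, 0.001]
ft_force: [-2.3, 0.1, 9.9]
grip_width: 0.687
grasp_force: 47.1
```

Emit:
move_arm:
  motion:
    - [[0,0,0],[0,0,0],0.7]
    - [[0,0,0],[0,0,0],0.7]
    - [[0,0,0],[0,0,0],0.7]
    - [[0,0,-0.02],[0,0,0],0.7]
    - [[0,0,-0.05],[0,0,0],0.7]
    - [[0,0,-0.05],[0,0,0],0.7]
    - [[0,0,-0.045],[0,0,0],0.7]
    - [[0,0,0],[0,0,0],0.7]

```text
clock: 9.45
position: [0.5005, -0.1409, 0.1439]
ee_rot: [0.707, 0.707, 0.002, 0.004]
ft_force: [-0.6, 0.2, -0.3]
grip_width: 0.85
grasp_force: 0.0
```

Emit:
move_arm:
  motion:
    - [[-0.042,-0.044,0],[0,0,0],0.7]
    - [[-0.042,-0.044,0],[0,0,0],0.7]
    - [[-0.042,-0.044,0],[0,0,0],0.7]
    - [[-0.042,-0.044,0],[0,0,0],0.7]
    - [[0,0,0],[0,0,0.12],0.7]
    - [[0,0,0],[0,0,0.12],0.7]
    - [[0,0,0],[0,0,0],0.7]
    - [[0,0,0],[0,0,0],0.7]

```text
clock: 10.25
position: [0.3656, -0.2662, 0.1385]
ee_rot: [0.77, 0.638, 0.0, 0.0]
ft_force: [0.5, 0.3, 0.6]
grip_width: 0.851
grasp_force: 0.0
```

```bash
python3 - <<'E'
from h import *
c=snap('wrist','w4.png');go(.367,-.266,.005,-.187)
rect(c,(200,60,440,280),.022,white(165))
E
```

```text
pos [ 0.3657 -0.2662  0.1385] toolx yaw-90deg -0.1867 tilt [ 0.0002 -0.0001] q [ 1.11  0.04 -0.59  1.95  0.02  1.16  0.33] grip 0.8485735614573825 0.0
tool shift units [0.0006 0.0017 0.1779] tilt rotvec fix units [0.0002 0.0001 0.0004]
ctr [ 363.4 -266.7] size [77.  43.2] long-axis yaw from +y -0.186 px [317.5 182. ]
```

View pics/w4.png

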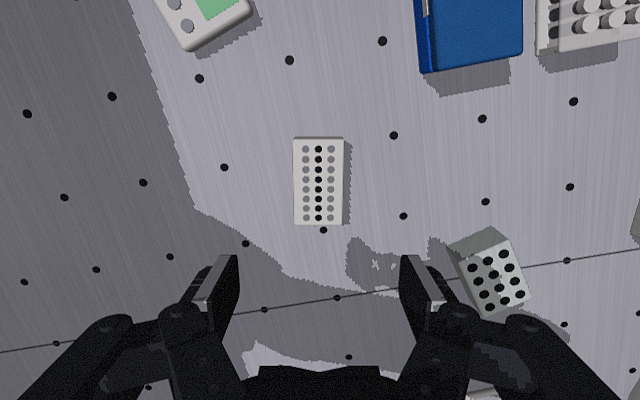

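Strip rack at (318,182), squarely between the fingers; tip box stands beside the rack as intended at the top.

Emit:
move_arm:
  motion:
    - [[0,-0.003,0.05],[0,0,0],0.7]
    - [[0,0,0.05],[0,0,0],0.7]
    - [[0,0,0.05],[0,0,0],0.7]
    - [[0,0,0.02],[0,0,0],0.7]
    - [[0,0,0.005],[0,0,0],0.7]
    - [[0,0,0],[0,0,0],0.7]
    - [[0,0,0],[0,0,0],-1]
    - [[0,0,0],[0,0,0],-1]
    - [[0,0,0],[0,0,0],-1]
    - [[0,0,0],[0,0,0],-1]
    - [[0,0,0],[0,0,0],-1]
    - [[0,0,0],[0,0,0],-1]
  newtons: 30

```text
clock: 11.5
position: [0.3633, -0.2661, 0.0071]
ee_rot: [0.771, 0.637, -0.0, 0.0]
ft_force: [0.4, 0.1, 0.3]
grip_width: 0.001
grasp_force: 0.0
```

Fingers shut on nothing; look.

Emit:
move_arm:
  motion:
    - [[0,0,-0.05],[0,0,0],0.7]
    - [[0,0,-0.05],[0,0,0],0.7]
    - [[0,0,-0.05],[0,0,0],0.7]
    - [[0,0,-0.025],[0,0,0],0.7]
    - [[0,0,0],[0,0,0],0.7]

```text
clock: 12.0
position: [0.3647, -0.267, 0.1411]
ee_rot: [0.771, 0.637, 0.0, 0.003]
ft_force: [0.1, -0.9, -0.2]
grip_width: 0.841
grasp_force: 0.0
```

```bash
python3 - <<'E'
from h import *
c=snap('wrist','w5.png');go(.367,-.266,.005,-.187)
rect(c,(200,60,440,280),.022,white(165))
E
```

```text
pos [ 0.3638 -0.2665  0.1392] toolx yaw-90deg -0.1901 tilt [ 0.0016 -0.002 ] q [ 1.13  0.03 -0.6   1.96  0.02  1.16  0.33] grip 0.8471944925675503 0.0
tool shift units [0.0018 0.0037 0.179 ] tilt rotvec fix units [ 0.0025  0.0021 -0.0039]
ctr [ 363.3 -266.9] size [77.5 43.2] long-axis yaw from +y -0.188 px [317.5 180. ]
```

View pics/w5.png

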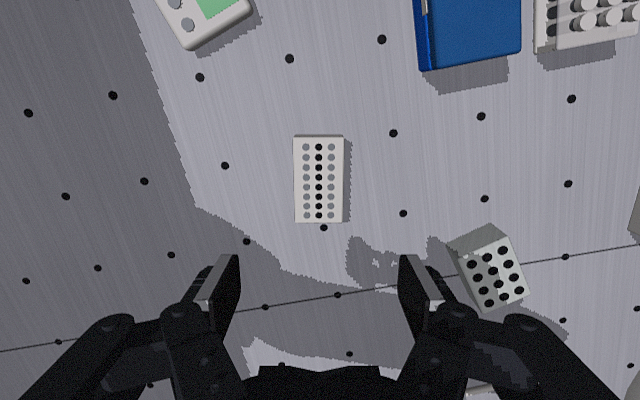

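The strip rack has not moved at all (318,180). Retry, lower, and watch the closing.

Emit:
move_arm:
  motion:
    - [[0,0,0.05],[0,0,0],0.7]
    - [[0,0,0.05],[0,0,0],0.7]
    - [[0,0,0.05],[0,0,0],0.7]
    - [[0,0,0.02],[0,0,0],0.7]
    - [[0,0,0.008],[0,0,0],0.7]
    - [[0,0,0.002],[0,0,0],0.7]
    - [[0,0,0],[0,0,0],0.7]
    - [[0,0,0],[0,0,0],0.1]
    - [[0,0,0],[0,0,0],0.1]
    - [[0,0,0],[0,0,0],0.1]
    - [[0,0,0],[0,0,0],0.1]
  newtons: 30

```text
clock: 13.15
position: [0.3634, -0.2662, 0.0036]
ee_rot: [0.771, 0.637, -0.0, 0.0]
ft_force: [-0.3, -0.0, 0.1]
grip_width: 0.55
grasp_force: 0.0
```

```bash
python3 - <<'E'
from h import *
c=snap('scene','s6.png');go(.367,-.266,.005,-.187)
im=cv2.imread('pics/s6.png')
R=np.array(c['R']);t=np.array(c['t']);q=R@np.array([.365,-.267,.03])+t;u=int(c['fx']*q[0]/q[2]+c['cx']);v=int(c['fy']*q[1]/q[2]+c['cy']);print(u,v)
cv2.imwrite('pics/s6c.png',cv2.resize(im[v-60:v+40,u-65:u+65],None,fx=6,fy=6,interpolation=cv2.INTER_CUBIC))
E
```

```text
pos [ 0.3634 -0.2661  0.0035] toolx yaw-90deg -0.1899 tilt [ 0.0003 -0.0004] q [ 1.08  0.23 -0.59  2.09  0.17  0.87  0.2 ] grip 0.5520302383130631 0.0
tool shift units [ 0.0011  0.0047 -0.002 ] tilt rotvec fix units [ 0.0005  0.0005 -0.0037]
267 168
```

View pics/s6c.png

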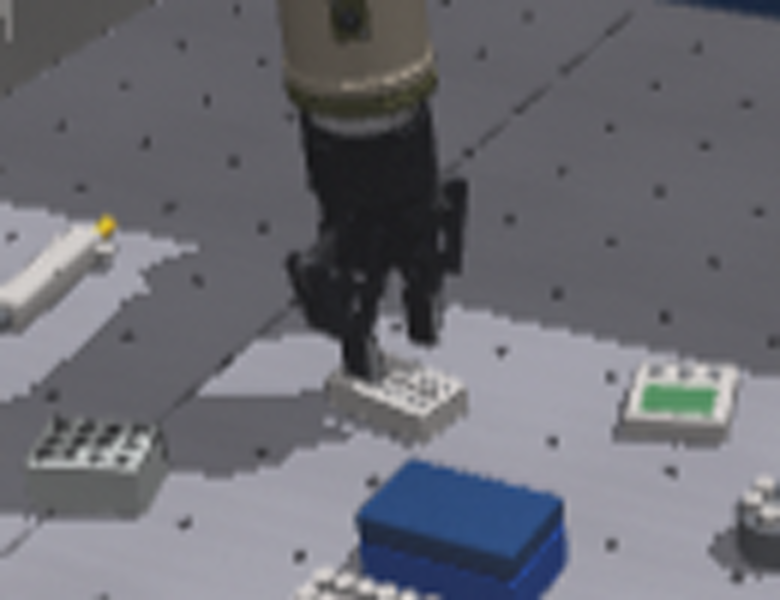

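The picture shows the fingertips (365,375 and 425,340 in the crop) standing above the rack's top although the TCP reads z≈0.004. The real tips are some 25 mm higher than reported, so I'll feel downward in small steps.

Emit:
move_arm:
  motion:
    - [[0,0,0],[0,0,0],0.7]
    - [[0,0,0],[0,0,0],0.7]
    - [[0,0,0],[0,0,0],0.7]
    - [[0,0,0.007],[0,0,0],0.7]
    - [[0,0,0.006],[0,0,0],0.7]
    - [[0,0,0],[0,0,0],0.7]

```text
clock: 13.8
position: [0.3628, -0.2656, -0.0073]
ee_rot: [0.771, 0.637, -0.0, -0.001]
ft_force: [-0.2, 0.3, -0.3]
grip_width: 0.85
grasp_force: 0.0
```

Emit:
move_arm:
  motion:
    - [[0,0,0.004],[0,0,0],0.7]
    - [[0,0,0.004],[0,0,0],0.7]
    - [[0,0,0],[0,0,0],0.7]

```text
clock: 14.1
position: [0.363, -0.2658, -0.0129]
ee_rot: [0.771, 0.637, -0.0, -0.0]
ft_force: [0.0, 0.3, 0.1]
grip_width: 0.848
grasp_force: 0.0
```

Emit:
move_arm:
  motion:
    - [[0,0,0.004],[0,0,0],0.7]
    - [[0,0,0.003],[0,0,0],0.7]
    - [[0,0,0],[0,0,0],0.7]
    - [[0,0,0],[0,0,0],0.05]
    - [[0,0,0],[0,0,0],0.05]
    - [[0,0,0],[0,0,0],0.05]
    - [[0,0,0],[0,0,0],0.05]
  newtons: 30

```text
clock: 14.8
position: [0.3635, -0.2661, -0.0176]
ee_rot: [0.771, 0.637, 0.0, 0.0]
ft_force: [0.3, 0.2, 0.8]
grip_width: 0.526
grasp_force: 3.6
```

Emit:
move_arm:
  motion:
    - [[0,0,0],[0,0,0],-1]
    - [[0,0,0],[0,0,0],-1]
    - [[0,0,0],[0,0,0],-1]
    - [[0,0,0],[0,0,0],-1]
  newtons: 30

```text
clock: 15.2
position: [0.3635, -0.2662, -0.0174]
ee_rot: [0.771, 0.637, -0.0, 0.0]
ft_force: [-1.3, 1.0, 5.1]
grip_width: 0.521
grasp_force: 30.7
```

```bash
python3 - <<'E'
from h import *
c=snap('scene','s7.png');go(.367,-.266,.005,-.187)
im=cv2.imread('pics/s7.png');u,v=267,168
cv2.imwrite('pics/s7c.png',cv2.resize(im[v-60:v+40,u-65:u+65],None,fx=6,fy=6,interpolation=cv2.INTER_CUBIC))
E
```

```text
pos [ 0.3635 -0.2661 -0.0174] toolx yaw-90deg -0.1899 tilt [ 0.0003 -0.0004] q [ 1.06  0.27 -0.58  2.1   0.2   0.82  0.18] grip 0.5139403884716331 30.65763294696808
tool shift units [ 0.001   0.0046 -0.0299] tilt rotvec fix units [ 0.0005  0.0004 -0.0037]
```

View pics/s7c.png

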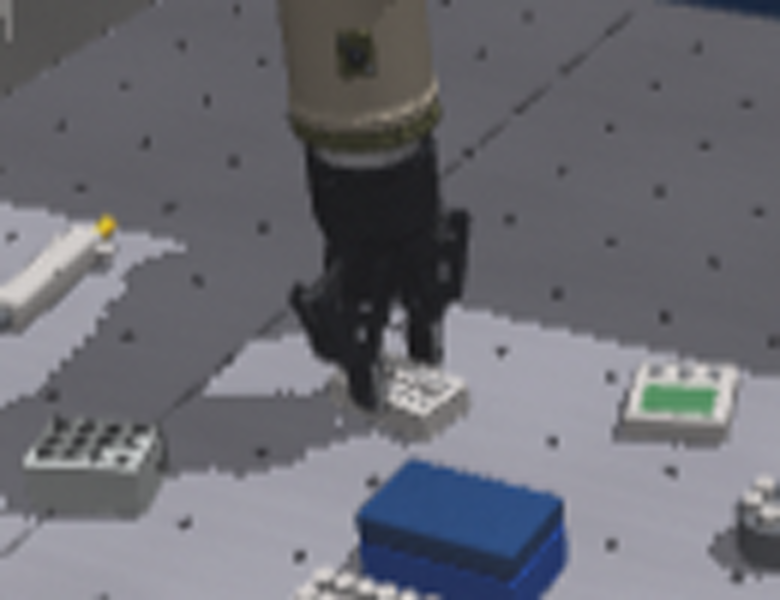

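The strip rack is gripped (force 31 N, width 0.52). Lift, square up, and measure the tip box from the top camera.

Emit:
move_arm:
  motion:
    - [[0,0,-0.04],[0,0,0],-1]
    - [[0,0,-0.04],[0,0,0],-1]
    - [[0,0,-0.04],[0,0,-0.12],-1]
    - [[0,0,-0.04],[0,0,-0.12],-1]
    - [[0,0,0],[0,0,0],-1]
    - [[0,0,0],[0,0,0],-1]

```text
clock: 15.85
position: [0.3632, -0.2663, 0.1023]
ee_rot: [0.708, 0.706, -0.0, 0.0]
ft_force: [0.1, 0.4, -1.6]
grip_width: 0.518
grasp_force: 31.5
```

```bash
python3 - <<'E'
from h import *
c=snap('top','t8.png')
bl=lambda t:(lambda im:(im[...,2]-im[...,0]>40)&(im[...,2]>t))
for t in(90,110,125):rect(c,(325,180,375,220),.05,bl(t))
rect(c,(325,165,375,187),.046,white(165)); c0=load('top0')
rect(c0,(250,160,300,192),.055,white(165));rect(c0,(325,160,375,195),.04,white(165)) 
go(.4985,-.142,.034,-.004)
E
```

```text
ctr [ 493.7 -143.8] size [60.4 96.7] long-axis yaw from +y 0.023 px [349.  202.5]
ctr [ 495.7 -141.7] size [56.4 92.7] long-axis yaw from +y 0.023 px [348.5 202. ]
ctr [ 495.  -113.5] size [56.4 36. ] long-axis yaw from +y -1.548 px [341.5 202. ]
ctr [ 587.2 -138.4] size [ 53. 105.] long-axis yaw from +y 0.023 px [348.  179.5]
ctr [591.2 157.7] size [ 85.1 100.8] long-axis yaw from +y 0.024 px [274.5 176.5]
ctr [ 588.1 -137.1] size [53.2 93.6] long-axis yaw from +y 0.023 px [347.5 179.5]
pos [ 0.3627 -0.2659  0.1016] toolx yaw-90deg -0.0029 tilt [-0.0007  0.0002] q [ 1.14  0.08 -0.63  2.    0.05  1.08  0.49] grip 0.5138918674396198 31.511587500572205
tool shift units [0.1657 0.1806 0.09  ] tilt rotvec fix units [-0.0009 -0.0003  0.0014]
```

Emit:
move_arm:
  motion:
    - [[0.041,0.045,0],[0,0,0],-1]
    - [[0.041,0.045,0],[0,0,0],-1]
    - [[0.041,0.045,0],[0,0,0],-1]
    - [[0.042,0.045,0],[0,0,0],-1]
    - [[0,0,0],[0,0,0],-1]
    - [[0,0,0],[0,0,0],-1]
    - [[0,0,0.03],[0,0,0],-1]
    - [[0,0,0.03],[0,0,0],-1]
    - [[0,0,0.02],[0,0,0],-1]
    - [[0,0,0],[0,0,0],-1]

```text
clock: 16.9
position: [0.4961, -0.143, 0.0399]
ee_rot: [0.708, 0.706, -0.001, -0.002]
ft_force: [-0.2, 1.0, 0.0]
grip_width: 0.517
grasp_force: 31.5
```

```bash
python3 - <<'E'
from h import *
go(.4985,-.142,.033,-.004)
E
```

```text
pos [ 0.4961 -0.143   0.0399] toolx yaw-90deg -0.0032 tilt [-0.0042  0.0012] q [ 0.83  0.35 -0.72  1.89  0.27  1.01 -0.02] grip 0.5169179128623432 31.460877656936646
tool shift units [0.0013 0.0032 0.0092] tilt rotvec fix units [-0.0054 -0.0015  0.0011]
```

Emit:
move_arm:
  motion:
    - [[0,0.002,0.003],[0,0,0],-1]
    - [[0,0,0.003],[0,0,0],-1]
    - [[0,0,0.002],[0,0,0],-1]
    - [[0,0,0],[0,0,0],-1]
    - [[0,0,0],[0,0,0],-1]

```text
clock: 17.4
position: [0.5001, -0.1425, 0.0366]
ee_rot: [0.708, 0.707, 0.0, 0.0]
ft_force: [0.6, -0.1, -0.1]
grip_width: 0.517
grasp_force: 31.5
```

Emit:
move_arm:
  motion:
    - [[0,-0.002,0.002],[0,0,0],-1]
    - [[0,0,0.002],[0,0,0],-1]
    - [[0,0,0.001],[0,0,0],-1]
    - [[0,0,0],[0,0,0],-1]
    - [[0,0,0],[0,0,0],-1]

```text
clock: 17.9
position: [0.4983, -0.1425, 0.0327]
ee_rot: [0.708, 0.707, -0.0, -0.0]
ft_force: [-3.2, -0.4, 5.8]
grip_width: 0.514
grasp_force: 32.1
```

Emit:
move_arm:
  motion:
    - [[0,0,0],[0,0,0],0.6]
    - [[0,0,0],[0,0,0],0.6]
    - [[0,0,0],[0,0,0],0.6]
    - [[0,0,-0.02],[0,0,0],0.6]
    - [[0,0,-0.05],[0,0,0],0.6]
    - [[0,0,-0.06],[0,0,0],0.6]
    - [[0,0,0],[0,0,0],0.6]

```text
clock: 18.6
position: [0.502, -0.1427, 0.1366]
ee_rot: [0.707, 0.707, 0.002, 0.004]
ft_force: [2.0, 0.4, -0.1]
grip_width: 0.795
grasp_force: 0.0
```

Emit:
move_arm:
  motion:
    - [[-0.054,0.003,0],[0,0,0],1]
    - [[-0.054,0.003,0],[0,0,0],1]
    - [[-0.054,0.003,0],[0,0,0],1]
    - [[-0.054,0.003,0],[0,0,0],1]
    - [[-0.054,0.003,0],[0,0,0],1]
    - [[-0.054,0.003,0],[0,0,0],1]
    - [[0,0,0],[0,0,-0.13],1]
    - [[0,0,0],[0,0,-0.13],1]
    - [[0,0,0],[0,0,-0.12],1]
    - [[0,0,0],[0,0,0],1]
    - [[0,0,0],[0,0,0],1]

```text
clock: 19.7
position: [0.5117, -0.3855, 0.1305]
ee_rot: [0.596, 0.803, 0.0, 0.0]
ft_force: [0.8, 0.2, 1.0]
grip_width: 0.997
grasp_force: 0.0
```

```bash
python3 - <<'E'
from h import *
c=snap('wrist','w9.png');go(.512,-.386,-.005,.30)
for t in(140,155,165): rect(c,(230,90,410,270),.035,white(t))
E
```

```text
pos [ 0.5116 -0.3855  0.1304] toolx yaw-90deg 0.2944 tilt [ 0.0004 -0.0002] q [ 1.06  0.5  -0.66  1.48  0.31  1.27  0.66] grip 1.0008710136622498 0.0
tool shift units [-0.0007  0.0002  0.1805] tilt rotvec fix units [ 0.0004  0.0004 -0.0072]
ctr [ 510.4 -383.2] size [159.8 152.1] long-axis yaw from +y -1.276 px [319.5 179.5]
ctr [ 510.1 -385.5] size [47.5 67.4] long-axis yaw from +y 0.309 px [317.5 188. ]
ctr [ 509.9 -385.7] size [46.  67.1] long-axis yaw from +y 0.320 px [317.5 188. ]
```

View pics/w9.png

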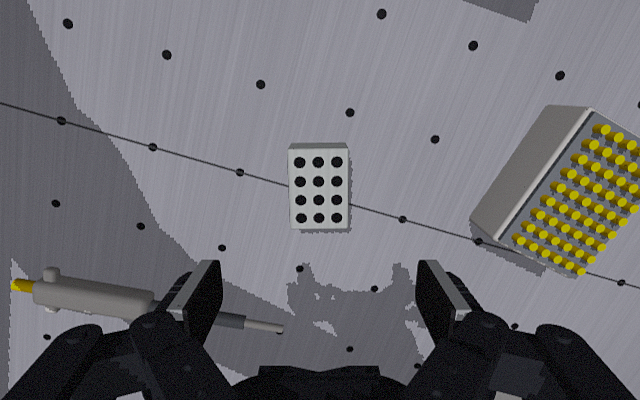

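Block centred at (318,188), square to the gripper; pipette tip (283,328) and big tip box are well clear.

Emit:
move_arm:
  motion:
    - [[0,-0.002,0.05],[0,0,-0.02],1]
    - [[0,0,0.05],[0,0,0],1]
    - [[0,0,0.05],[0,0,0],1]
    - [[0,0,0.03],[0,0,0],1]
    - [[0,0,0.01],[0,0,0],1]
    - [[0,0,0.004],[0,0,0],1]
    - [[0,0,0],[0,0,0],-1]
    - [[0,0,0],[0,0,0],-1]
    - [[0,0,0],[0,0,0],-1]
    - [[0,0,0],[0,0,0],-1]
    - [[0,0,0],[0,0,0],-1]
    - [[0,0,0],[0,0,0],-1]
  newtons: 60

```text
clock: 20.95
position: [0.5112, -0.3866, -0.0136]
ee_rot: [0.588, 0.809, -0.0, 0.001]
ft_force: [-0.1, 0.8, 6.9]
grip_width: 0.57
grasp_force: 64.2
```

Emit:
move_arm:
  motion:
    - [[0,0,-0.048],[0,0,0],-1]
    - [[0,0,-0.048],[0,0,0],-1]
    - [[0,0,-0.048],[0,0,0.13],-1]
    - [[0,0,-0.048],[0,0,0.13],-1]
    - [[0,0,0],[0,0,0.14],-1]
    - [[0,0,0],[0,0,0],-1]
    - [[0,0,0],[0,0,0],-1]

```text
clock: 21.65
position: [0.5096, -0.3857, 0.1279]
ee_rot: [0.706, 0.708, -0.0, -0.001]
ft_force: [0.0, 0.1, -2.6]
grip_width: 0.567
grasp_force: 63.9
```

Emit:
move_arm:
  motion:
    - [[0.059,0.012,0],[0,0,0],-1]
    - [[0.059,0.012,0],[0,0,0],-1]
    - [[0.059,0.012,0],[0,0,0],-1]
    - [[0.059,0.012,0],[0,0,0],-1]
    - [[0.059,0.012,0],[0,0,0],-1]
    - [[0.059,0.012,0],[0,0,0],-1]
    - [[0.059,0.012,0],[0,0,0],-1]
    - [[0.059,0.012,0],[0,0,0],-1]
    - [[0.059,0.012,0],[0,0,0],-1]
    - [[0,0,0],[0,0,0],-1]
    - [[0,0,0],[0,0,0],-1]
    - [[0,0,0],[0,0,0],-1]

```text
clock: 22.85
position: [0.5913, 0.0109, 0.1276]
ee_rot: [0.708, 0.707, -0.001, -0.0]
ft_force: [0.1, 0.2, -2.8]
grip_width: 0.57
grasp_force: 63.8
```

```bash
python3 - <<'E'
from h import *
go(.594,.0105,-.0136,-.004)
E
```

```text
pos [0.5913 0.0109 0.1276] toolx yaw-90deg -0.0012 tilt [-0.0015 -0.0006] q [ 0.52  0.42 -0.77  1.62  0.3   1.23 -0.31] grip 0.5696593997051037 63.8366961479187
tool shift units [-0.0004  0.0039  0.1883] tilt rotvec fix units [-0.0019  0.0008  0.0036]
```

Emit:
move_arm:
  motion:
    - [[0,0.003,0.05],[0,0,0],-1]
    - [[0,0,0.05],[0,0,0],-1]
    - [[0,0,0.05],[0,0,0],-1]
    - [[0,0,0.02],[0,0,0],-1]
    - [[0,0,0.01],[0,0,0],-1]
    - [[0,0,0.004],[0,0,0],-1]
    - [[0,0,0],[0,0,0],-1]
    - [[0,0,0],[0,0,0],-1]

```text
clock: 23.65
position: [0.5951, 0.0122, -0.008]
ee_rot: [0.708, 0.707, 0.001, 0.001]
ft_force: [0.6, 0.7, -3.5]
grip_width: 0.566
grasp_force: 63.7
```

Emit:
move_arm:
  motion:
    - [[-0.001,-0.001,0.004],[0,0,0],-1]
    - [[0,0,0.003],[0,0,0],-1]
    - [[0,0,0.001],[0,0,0],-1]
    - [[0,0,0],[0,0,0],-1]
    - [[0,0,0],[0,0,0],-1]

```text
clock: 24.15
position: [0.5937, 0.0112, -0.0136]
ee_rot: [0.708, 0.707, -0.0, 0.001]
ft_force: [-8.1, -1.3, 15.8]
grip_width: 0.57
grasp_force: 66.1
```

Emit:
move_arm:
  motion:
    - [[0,0,0],[0,0,0],0.8]
    - [[0,0,0],[0,0,0],0.8]
    - [[0,0,0],[0,0,0],0.8]
    - [[0,0,-0.02],[0,0,0],0.8]
    - [[0,0,-0.06],[0,0,0],0.8]
    - [[0,0,-0.06],[0,0,0],0.8]
    - [[0,0,-0.06],[0,0,0],0.8]
    - [[0,0,-0.04],[0,0,0],0.8]
    - [[0,0,0],[0,0,0],1]

```text
clock: 25.05
position: [0.5957, 0.0122, 0.1705]
ee_rot: [0.707, 0.707, 0.003, 0.003]
ft_force: [0.2, 0.3, -0.1]
grip_width: 0.994
grasp_force: 0.0
```

Emit:
move_arm:
  motion:
    - [[0.045,-0.035,0],[0,0,0],1]
    - [[0.045,-0.035,0],[0,0,0],1]
    - [[0.045,-0.035,0],[0,0,0],1]
    - [[0.045,-0.035,0],[0,0,0],1]
    - [[0.045,-0.035,0],[0,0,0],1]
    - [[0.045,-0.035,0],[0,0,0],1]
    - [[0.045,-0.035,0],[0,0,0],1]
    - [[0.045,-0.035,0],[0,0,0],1]
    - [[0,0,0],[0,0,0],1]
    - [[0,0,0],[0,0,0],1]

```text
clock: 26.05
position: [0.383, 0.2823, 0.1646]
ee_rot: [0.707, 0.707, -0.0, 0.0]
ft_force: [0.2, -0.1, -0.5]
grip_width: 0.998
grasp_force: 0.0
```

```bash
python3 - <<'E'
from h import *
c=snap('wrist','w10.png');go(.3815,.281,.0,-.004)
for t in(140,155,165,175): rect(c,(240,130,400,300),.075,white(t))
o=lambda im:(im[...,0]-im[...,2]>40)
rect(c,(240,90,400,300),.04,o)
E
```

```text
pos [0.3838 0.2813 0.1645] toolx yaw-90deg -0.0013 tilt [ 0.0002 -0.0006] q [ 0.26  0.13 -1.03  1.85  0.12  1.23 -0.81] grip 1.0016806696942153 0.0
tool shift units [-0.0003 -0.0031  0.2193] tilt rotvec fix units [0.0002 0.0008 0.0035]
ctr [381.5 256.4] size [141.1 150.1] long-axis yaw from +y 0.001 px [319.5 214.5]
ctr [380.  277.9] size [33.4 33.3] long-axis yaw from +y -0.019 px [316.5 196.5]
ctr [380.  278.3] size [33.3 32.4] long-axis yaw from +y -1.569 px [316.5 196. ]
ctr [380.1 278.3] size [33.3 32.4] long-axis yaw from +y -1.569 px [316.5 196. ]
ctr [392.1 184.8] size [64.7 55.4] long-axis yaw from +y -1.570 px [329.  274.5]
```

Emit:
move_arm:
  motion:
    - [[-0.004,-0.005,0.04],[0,0,0],1]
    - [[0,0,0.05],[0,0,0],1]
    - [[0,0,0.05],[0,0,0],1]
    - [[0,0,0.05],[0,0,0],1]
    - [[0,0,0.02],[0,0,0],1]
    - [[0,0,0],[0,0,0],1]
    - [[0,0,0],[0,0,0],-1]
    - [[0,0,0],[0,0,0],-1]
    - [[0,0,0],[0,0,0],-1]
    - [[0,0,0],[0,0,0],-1]
    - [[0,0,0],[0,0,0],-1]
    - [[0,0,0],[0,0,0],-1]
  newtons: 30

```text
clock: 27.3
position: [0.3809, 0.2793, 0.0083]
ee_rot: [0.708, 0.707, 0.001, 0.001]
ft_force: [-0.6, -0.5, 7.5]
grip_width: 0.421
grasp_force: 29.1
```

Emit:
move_arm:
  motion:
    - [[0,0,-0.03],[0,0,0],-1]
    - [[0,0,-0.05],[0,0,0],-1]
    - [[0,0,-0.06],[0,0,0],-1]
    - [[0,0,-0.05],[0,0,0],-1]
    - [[0,0,0],[0,0,0],-1]

```text
clock: 27.8
position: [0.382, 0.2807, 0.1544]
ee_rot: [0.708, 0.707, 0.004, 0.002]
ft_force: [0.3, -0.5, -1.0]
grip_width: 0.423
grasp_force: 30.6
```

Emit:
move_arm:
  motion:
    - [[-0.04,0.043,0],[0,0,0],-1]
    - [[-0.04,0.043,0],[0,0,0],-1]
    - [[-0.04,0.043,0],[0,0,0],-1]
    - [[-0.04,0.043,0],[0,0,0],-1]
    - [[-0.04,0.043,0],[0,0,0],-1]
    - [[-0.04,0.043,0],[0,0,0],-1]
    - [[-0.04,0.043,0],[0,0,0],-1]
    - [[-0.04,0.043,0],[0,0,0],-1]
    - [[-0.039,0.045,0],[0,0,0],-1]
    - [[0,0,0],[0,0,0],-1]
    - [[0,0,0],[0,0,0],-1]
    - [[0,0,0],[0,0,0],-1]

```text
clock: 29.0
position: [0.6706, 0.0103, 0.1492]
ee_rot: [0.707, 0.707, -0.0, -0.0]
ft_force: [-0.3, 0.1, -1.1]
grip_width: 0.418
grasp_force: 30.7
```

```bash
python3 - <<'E'
from h import *
go(.674,.011,.0085,-.004)
E
```

```text
pos [0.6706 0.0103 0.1492] toolx yaw-90deg 0.0002 tilt [-0.0006  0.0004] q [ 0.44  0.58 -0.77  1.36  0.4   1.36 -0.33] grip 0.4176811981675528 30.68771878257394
tool shift units [0.0008 0.0047 0.1876] tilt rotvec fix units [-0.0008 -0.0005  0.0053]
```

Emit:
move_arm:
  motion:
    - [[0,0.004,0.04],[0,0,0],-1]
    - [[0,0,0.05],[0,0,0],-1]
    - [[0,0,0.05],[0,0,0],-1]
    - [[0,0,0.03],[0,0,0],-1]
    - [[0,0,0.01],[0,0,0],-1]
    - [[0,0,0.003],[0,0,0],-1]
    - [[0,0,0],[0,0,0],-1]
    - [[0,0,0],[0,0,0],-1]

```text
clock: 29.8
position: [0.6752, 0.0094, 0.0141]
ee_rot: [0.708, 0.707, 0.001, 0.001]
ft_force: [-0.9, -0.4, -0.2]
grip_width: 0.42
grasp_force: 30.7
```

Emit:
move_arm:
  motion:
    - [[0.001,-0.001,0.003],[0,0,0],-1]
    - [[0,0,0.003],[0,0,0],-1]
    - [[0,0,0.002],[0,0,0],-1]
    - [[0,0,0],[0,0,0],-1]
    - [[0,0,0],[0,0,0],-1]

```text
clock: 30.3
position: [0.6743, 0.01, 0.0083]
ee_rot: [0.708, 0.707, 0.0, 0.001]
ft_force: [-4.5, -0.8, 12.6]
grip_width: 0.421
grasp_force: 31.7
```

Contact; release and rise, then back off toward the far side for a check with the top camera.

Emit:
move_arm:
  motion:
    - [[0,0,0],[0,0,0],0.3]
    - [[0,0,0],[0,0,0],0.3]
    - [[0,0,0],[0,0,0],0.3]
    - [[0,0,-0.02],[0,0,0],0.3]
    - [[0,0,-0.05],[0,0,0],0.3]
    - [[0,0,-0.06],[0,0,0],0.3]
    - [[0,0,-0.06],[0,0,0],0.3]
    - [[0,0,-0.06],[0,0,0],0.3]
    - [[0,0,-0.06],[0,0,0],0.3]
    - [[0,0,-0.06],[0,0,0],0.3]
    - [[0,0,0],[0,0,0],0.3]

```text
clock: 31.4
position: [0.6753, 0.011, 0.2922]
ee_rot: [0.708, 0.707, 0.004, 0.003]
ft_force: [0.1, 0.2, -0.5]
grip_width: 0.651
grasp_force: 0.0
```

Emit:
move_arm:
  motion:
    - [[0.06,-0.03,0],[0,0,0],0.3]
    - [[0.06,-0.03,0],[0,0,0],0.3]
    - [[0.06,-0.03,0],[0,0,0],0.3]
    - [[0.03,-0.03,0],[0,0,0],0.3]
    - [[0,-0.06,0],[0,0,0],0.3]
    - [[0,-0.04,0],[0,0,0],0.3]
    - [[0,0,0],[0,0,0],0.3]
    - [[0,0,0],[0,0,0],0.3]
    - [[0,0,0],[0,0,0],0.3]

```text
clock: 32.3
position: [0.5098, 0.1663, 0.284]
ee_rot: [0.708, 0.706, 0.0, 0.0]
ft_force: [0.3, -0.6, 0.4]
grip_width: 0.649
grasp_force: 0.0
```

```bash
python3 - <<'E'
from h import *
c=snap('wrist','w11.png');t=snap('top','t11.png');go(0,0,0)
a=cv2.imread('pics/w11.png');b=cv2.imread('pics/t11.png')[130:265,195:435]
b=cv2.resize(b,(427,240),interpolation=cv2.INTER_CUBIC);a=cv2.resize(a,(560,350))
m=np.zeros((600,560,3),np.uint8);m[:350]=a;m[355:595,:427]=b;cv2.imwrite('pics/m.png',m)
E
```

```text
pos [0.5098 0.1665 0.2836] toolx yaw-90deg -0.0021 tilt [-0.0005  0.0007] q [ 0.4   0.2  -0.92  1.53  0.16  1.49 -0.52] grip 0.653812612463383 0.0
tool shift units [-0.2237 -0.679   0.3783] tilt rotvec fix units [-0.0006 -0.0009 -0.0027]
```

View pics/m.png

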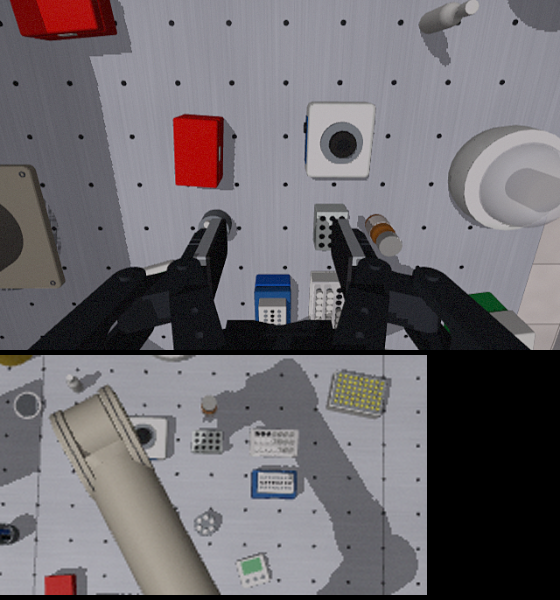

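The layout looks right: block (208,441) between the vortexer and the rack (275,441), upright bottle behind it (209,404), strip rack on the tip box (274,484). Quick numeric check.

```bash
python3 - <<'E'
from h import *
t=load('t11');w=load('w11')
R=lambda c,u0,v0,u1,v1,z,th:rect(c,(u0,v0,u1,v1),z,white(th))
s=1.779;f=lambda u,v:(195+u/s,130+(v-355)/s)
for n,u,v,z in(('rack',275,441,.042),('block',208,441,.035),('bottle',209,401,.075),('strip',274,484,.072),('tip',274.5,484,.05)): print(n,ray(t,*f(u,v),z).round(4))
bl=lambda im:(im[...,2]-im[...,0]>35)&(im[...,2]>80)
print('tip');rect(t,(325,180,375,225),.05,bl)
print('strip');R(t,332,192,368,212,.072,165)
print('block');R(t,298,165,326,190,.035,150)
g=8/7
for n,u,v,z in(('vortex',342,144,.06),('block mid',331,227,.035),('bottlecap',391,243,.075)):print(n,ray(w,u*g,v*g,z).round(4))
E
```

```text
rack [ 0.5927 -0.1452]
block [0.5902 0.0073]
bottle [0.6746 0.007 ]
strip [ 0.4916 -0.1418]
tip [ 0.4937 -0.1449]
tip
ctr [ 493.6 -139.5] size [60.4 88.2] long-axis yaw from +y 0.023 px [348.  202.5]
strip
ctr [ 497.5 -143.6] size [39.8 75.2] long-axis yaw from +y 0.018 px [349.5 201. ]
block
ctr [595.7   9.1] size [ 98.5 109.9] long-axis yaw from +y 0.024 px [311.5 177. ]
vortex [0.5951 0.1595]
block mid [0.5916 0.0194]
bottlecap [0.6733 0.0145]
```

```bash
python3 -c "
from workcell import order
print(order.hand_in())"
```

```text
the job is handed in; nothing more can be done
None
```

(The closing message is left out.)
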